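Index the rotary soldering stand

ROBOT

A 7-joint arm with a two-finger parallel gripper is mounted at the origin on a cart in front of the work surface, level with it; the furniture and walls round the work are solid. World frame = base frame: x ahead of the robot, y to its left, z up, the work surface at z = 0. Lengths are in m, angles in rad, forces in N, time in s.
With the tool pointing down it reaches from about 0.35 to 0.9 m from the base axis. Payload 8.1 kg.
Tool frame: the origin (TCP) lies midway between the tips of the shut fingers; the grasp point (between the pads) lies arm.tcp_to_grasp behind it (arm.tcp_to_grasp is the distance from the TCP to the grasp point, in m); z points along the fingers, y is the line along which they close (so a half turn about z gives the same grasp; the last joint's range is limited). The gripper opens to 92 mm and grips with 3 to 60 N. Pads are 19 mm wide; open, the fingers measure 130 mm over their backs; the gripper's body (75 mm by 190 mm) begins 47 mm behind the grasp point.
Start: joints at [-1.27, 0.434, 0.025, 1.573, -0.012, 1.134, -0.075], TCP at [0.246, 0.575, 0.227] pointing down, gripper open.
Joint ranges: [-2.62, 2.62], [-0.44, 2.09], [-1.27, 1.32], [0.08, 2.57], [-1.32, 4.46], [0.12, 2], [-2.74, 2.74]. Speed limits (rad/s): [2.22, 2.22, 3.01, 3.01, 3.14, 3.14, 3.14].

INTERFACE

Orientations are given as a rotation vector (axis times angle).
In Python, from cell import observe, get_image, arm gives the robot as it stands. The module is installed in compiled form; this text tells all that it offers.
- The arm moves only by the tool drive_tool, never from a script. Its argument "steps" is a list of rows, each a list of 5 numbers: the closure, from 0 (fully open) to 1 (shut), then the shift along the world's x, y, z in mm, then the turn about the world's z in rad. In form: [[hand, x, y, z, roll], ...]. A call has 1 to 20 rows; each row shifts and turns the commanded pose from where the row before left it; what a row does not reach is not made up. A row lasts 1/12 s, in which the tool goes at most 41.7 mm and 7.16 degrees, less where a joint would pass 70% of its speed; a pose out of reach is approached as far as the arm can. A call with a gripper value outside its range is refused whole. The fingers move at their own pace and stop on an object; "grip_force" is the grip in N (left out, the last holds). Time passes only in rows, so rows that do not move let the fingers close. It gives the time, the measured TCP pose, the force, the opening and the grip force at its end, in the units of the state.
- observe(): the state, without advancing time (a new reading comes with each control period).
- get_image(name): name is "side" or "top" or "wrist"; returns a dict with "image" (420x560x3 uint8, red, green, blue), "vfov" (degrees; the focal length in pixels is half the picture's height over the tangent of half this angle, whatever the lens; pixels are square), "cx", "cy" (the principal point, pixels), "xyz" and "attitude" of the camera in the world. Camera axes: x right, y down, z forward; pixel columns grow to the right and rows downward; lengths in m; the calibration is good to about 2 mm. The wrist camera is an equidistant fisheye: a pixel r from the principal point sees the ray r / f radians off the axis. A picture is of the moment at which its call begins. There is no depth.
- arm.sign_off(): hands the job in; it is judged then, once.
The state is a dict: "clock": time; "joints": joint angles; "dq": joint speeds; "joint_efforts": joint torques, N m; "position": TCP position; "ee_rot": TCP orientation; "force": force on the tool from outside, world axes, zero at the start; "ft_torque": the same for the moment, N m; "width": opening from 0.0 (shut) to 1.0 (fully open); "gripper_force": force on a finger pad.
Only numpy, scipy, OpenCV 4.12 (cv2) and the standard library are available. Lean on these libraries where they do the work, as an engineer would, in place of code of your own. Each camera call takes 0.05 s, during which the arm holds its last target. There are 200 camera calls.

TASK

Lock the rotary soldering stand: with a fingertip push the black peg round until the notch in the rim of the aluminium plate stands over the yellow key, then press down on the black centre cap until the plate is fully home on the key, and take the hand away. The plate is only turned and pressed, never lifted, and the other things on the mat stay where they are.

Things in the scene. Friction and masses are not known exactly. Their poses are not given: they have to be found in the camera images.
- stand: rotary soldering stand, fixed to the mat (all sizes in mm): blue round base 200 across and 16 high; origin on its axis at the mat, z up. On it a yellow key on the -x side of this frame; above it a plate 160 across and 8 thick with a notch in its rim, a black centre cap and a black finger peg. While up, the plate's top is 42 above the mat (34 seated), its underside just over the key
- key (a point): top of the yellow key, 34 above the mat, 70 from the stand's axis. The key is 8 wide with a rounded top and reaches from 62 to 96 from the axis, so its outer end shows beyond the plate's rim. Fixed
- notch (a point): middle of the plate's one notch (14 wide, cut from radius 80 in to 60) at the height of the plate's top, 70 from the axis; turns with the plate. A red line on the plate points to it
- peg (a point): centre of the top of the black finger peg: 12 across, 22 tall above the plate, 64 from the axis, on the other side of the axis, half a turn from the notch; turns and sinks with the plate
- cap_top (a point): centre of the flat top of the black centre cap, on the axis: 30 across, 12 above the plate's top (54 above the mat while up, 46 when seated); it does not turn, and sinks with the plate
- plate_turn (a joint): turn of the plate in the stand, rad, positive anticlockwise from above, no stops: 0 or any whole turn (2 pi) puts the notch over the key. It stays where it is left; moving the peg takes about 2 N sideways
- plate_drop (a joint): how far the plate and cap have gone down, m: 0 up (as it starts), 0.008 home on its stop. Stays where it is left; pressing takes 3 to 8 N and drops freely only with the notch over the key (3 mm play each way; the key's rounded top centres 1 mm more). Out of line the key pushes back like a stiff spring: 3 mm at 10 N, 6 mm at 25 N, and it springs back up to about 0.002
- circuit_board: bystander, loose: green circuit board with parts on it, 44 x 62 x 13, lying flat (mm); origin at the centre of its underside
- flux_tin: bystander, loose: round flat tin with a green lid, 54 across, 20 high (mm); origin at the centre of its underside
- bolt_2: bystander, loose: hexagon bolt lying on its side, 15 x 30 x 13 (mm); origin at the centre of its underside
- side_cutter: bystander, loose: side cutters with red handles, 32 x 106 x 12, lying flat (mm); origin at the centre of its underside
- solder_spool: bystander, loose: wire spool standing upright, 49 across, 50 high (mm); origin at the centre of its underside

How it is judged:
By the outcome, as a careful person would: the job done as asked, in the order asked, and still so for the second after the job is handed in, with the robot touching nothing.
It also fails if it takes over 56 s, if anything falls off the work surface, if the arm or the gripper's body presses on something with over 40 N, if the wrist force passes 120 N, or if a joint passes its speed limit or range.

## Working session

There is one attempt and no reset: what is moved stays moved. The work goes in short steps, Python scripts to look and compute and a tool call to move; the robot and the scene stay as the last step left them, time stands still between calls to the robot, and variables do not carry over. Pictures are saved under pics/ and viewed, at most 10 in all, crops included, and the job is handed in when it is done.

Besides the shell and the picture viewer there is one more tool, called after "Emit:" in YAML: its name, and indented under it one key for each argument. drive_tool: Moves the arm, as the interface text tells. Its arguments: {"type":"object","properties":{"steps":{"type":"array"},"grip_force":{"type":"number"}},"required":["steps"]}

```bash
mkdir -p pics
cat > h.py <<'E'
import numpy as np,cv2
from scipy.spatial.transform import Rotation as R
from cell import observe,get_image,arm
def snap(n,f):
    d=get_image(n); cv2.imwrite('pics/'+f,d['image'][:,:,::-1]); return d
def cam(d):
    a=np.array(d['attitude'],float)
    M=a if a.shape==(3,3) else (R.from_rotvec(a).as_matrix() if a.size==3 else R.from_quat(a).as_matrix())
    return M,np.array(d['xyz']),d['image'].shape[0]/2/np.tan(np.radians(d['vfov'])/2)
def hit(d,u,v,z):
    M,p,f=cam(d); r=M@np.array([(u-d['cx'])/f,(v-d['cy'])/f,1]); return p+r*(z-p[2])/r[2]
def proj(d,P):
    M,p,f=cam(d); q=M.T@(np.array(P)-p); return d['cx']+f*q[0]/q[2],d['cy']+f*q[1]/q[2]
E
python3 - <<'E'
from h import *
import pickle
for n in('top','side'):
    d=snap(n,n+'0.png'); pickle.dump(d,open(n+'.pkl','wb'))
    print(n,d['vfov'],d['cx'],d['cy'],d['xyz'],d['attitude'])
print(observe(), arm.tcp_to_grasp)
E
```

```text
top 42.44658801439289 276.01351351291834 212.05556608107347 [0.41823355 0.098912   1.28021711] [-2.15524936  2.17609234 -0.09805662]
side 51.038114637442455 274.8407255622139 206.30889692251617 [ 0.49501484 -0.83460707  0.49062423] [-2.01630551  0.02271589 -0.05261108]
{'clock': 0.1, 'joints': array([-1.26961615,  0.43518289,  0.02498116,  1.57401073, -0.01161709,
        1.13396831, -0.07510077]), 'dq': array([-1.31717304e-03, -3.17512841e-03, -3.97701623e-05, -7.59296769e-04,
       -1.66150114e-04, -2.44082181e-04,  3.64733111e-04]), 'joint_efforts': array([ 2.66467730e-03, -6.69112301e+01,  9.87448320e-01, -3.15145719e+01,
       -6.05992251e-02,  3.74213350e-02,  9.92851983e-05]), 'position': array([0.24543022, 0.57430247, 0.22600335]), 'ee_rot': array([-6.30052290e-01, -3.07759206e+00,  2.22099126e-03]), 'force': array([ 0.52210853, -0.45406348,  0.09142588]), 'ft_torque': array([-0.0477919 , -0.02641105, -0.00424064]), 'gripper_force': 0.0, 'width': 1.0018065342223486} 0.0188
```

View pics/top0.png

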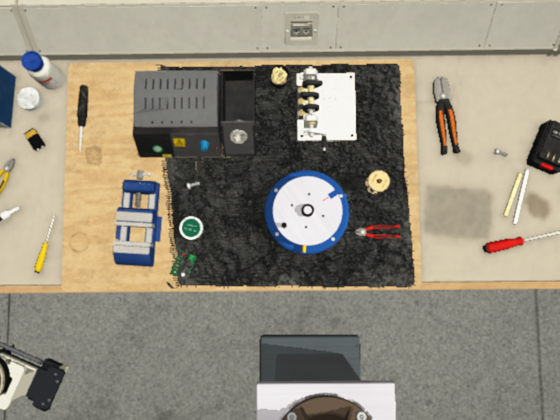

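View pics/side0.png

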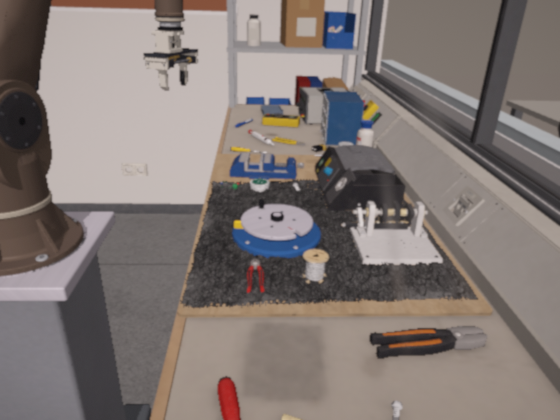

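Run:
```python
from h import *
import pickle
d=pickle.load(open('top.pkl','rb'))
c=d['image'][165:260,255:410][:,:,::-1]
cv2.imwrite('pics/crop.png',cv2.resize(c,None,fx=5,fy=5,interpolation=cv2.INTER_CUBIC))
for n,u,v,z in(('cap',307,210,.054),('key',304,248,.034),('peg',284,225,.064),('notch',335,195,.042),('spool',377,181,.05),('cutL',357,232,.006),('tin',191,228,.02)): print(n,hit(d,u,v,z).round(4))
h=d['image'];hsv=cv2.cvtColor(h,cv2.COLOR_RGB2HSV)
m=cv2.inRange(hsv,(105,120,60),(125,255,255)); m[:, :255]=0; m[:165]=0;m[260:]=0;m[:,355:]=0
p=cv2.findNonZero(m);hull=cv2.convexHull(p);(u,v),_,_=cv2.fitEllipse(hull);print('base',u,v,hit(d,u,v,.014))
```

```text
cap [0.5452 0.0392 0.054 ]
key [0.4595 0.0465 0.034 ]
peg [0.5107 0.0921 0.064 ]
notch [ 0.5805 -0.0264  0.042 ]
spool [ 0.6109 -0.1225  0.05  ]
cutL [ 0.4968 -0.0801  0.006 ]
tin [0.5091 0.3094 0.02  ]
base 306.53619384765625 211.73765563964844 [0.54521593 0.03844904 0.014     ]
```

View pics/crop.png

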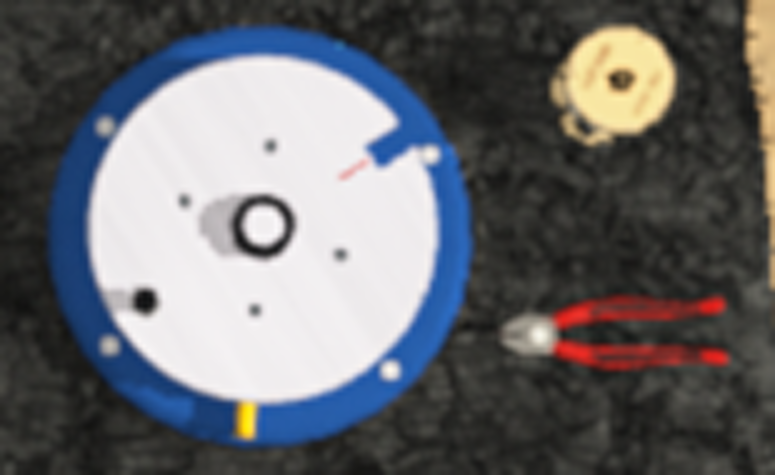

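Emit:
drive_tool:
  steps:
    - [1,15,-31,0,0.06]
    - [1,15,-31,0,0.06]
    - [1,15,-31,0,0.06]
    - [1,15,-31,0,0.06]
    - [1,15,-31,0,0.06]
    - [1,15,-31,0,0.06]
    - [1,15,-31,0,0.06]
    - [1,15,-31,0,0.06]
    - [1,15,-31,0,0.06]
    - [1,15,-31,0,0.06]
    - [1,15,-31,-10,0.06]
    - [1,15,-31,-10,0.06]
    - [1,15,-31,-20,0.06]
    - [1,15,-31,-20,0.06]
    - [1,15,-31,-20,0.06]
    - [1,15,-31,-20,0.06]
    - [1,0,0,0,0]
    - [1,0,0,0,0]
  grip_force: 20

```text
clock: 1.6
position: [0.4851, 0.0762, 0.1255]
ee_rot: [0.854, -3.02, 0.001]
force: [-0.4, 0.7, 0.3]
width: 0.007
gripper_force: 0.0
```

Emit:
drive_tool:
  steps:
    - [1,3,2,-20,0]
    - [1,2,1,-20,0]
    - [1,0,0,-18,0]
    - [1,0,0,-15,0]
    - [1,0,0,0,0]
    - [1,0,0,0,0]

```text
clock: 2.1
position: [0.49, 0.083, 0.0538]
ee_rot: [0.864, -3.019, -0.001]
force: [-0.8, 0.3, -0.5]
width: 0.009
gripper_force: 0.0
```

Run:
```python
from h import *
import pickle
d=snap('wrist','w1.png');pickle.dump((d,observe()),open('w1.pkl','wb'));print(observe()['position'],d['xyz'],d['attitude'],d['vfov'])
```

```text
[0.49067261 0.08286474 0.054515  ] [0.42177786 0.04133899 0.21124882] [1.440545   2.5971698  0.39572219] 65.70646984690485
```

View pics/w1.png

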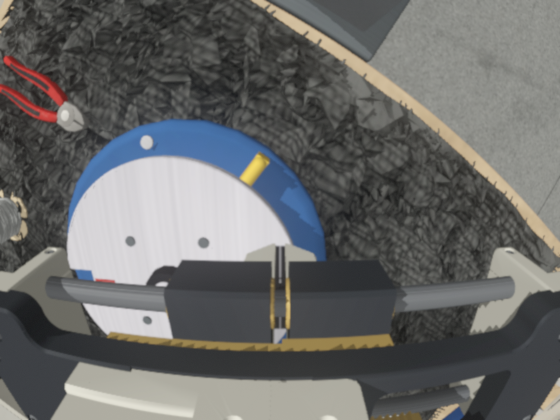

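Emit:
drive_tool:
  steps:
    - [1,3.1,1.8,-1,-0.052]
    - [1,3.1,1.8,-1,-0.052]
    - [1,3.1,1.8,0,-0.052]
    - [1,3.1,1.8,0,-0.052]
    - [1,3.1,1.8,0,-0.052]
    - [1,3.0,1.6,0,-0.052]
    - [1,3.0,1.6,0,-0.052]
    - [1,3.0,1.6,0,-0.052]
    - [1,3.0,1.6,0,-0.052]
    - [1,3.0,1.6,0,-0.052]
    - [1,3.4,0.8,0,-0.052]
    - [1,3.4,0.8,0,-0.052]
    - [1,3.4,0.8,0,-0.052]
    - [1,3.4,0.8,0,-0.052]
    - [1,3.4,0.8,0,-0.052]
    - [1,3.4,-0.1,0,-0.052]
    - [1,3.4,-0.1,0,-0.052]
    - [1,3.4,-0.1,0,-0.052]
    - [1,3.4,-0.1,0,-0.052]
    - [1,3.4,-0.1,0,-0.052]

```text
clock: 3.82
position: [0.5556, 0.1047, 0.0533]
ee_rot: [0.754, 3.049, 0.005]
force: [-0.2, 2.5, -0.0]
width: 0.005
gripper_force: 1.5
```

Run:
```python
from h import *
d=get_image('top')
c=d['image'][150:265,240:390][:,:,::-1]
s=get_image('side')['image'][180:265,215:335][:,:,::-1]
a=cv2.resize(c,(560,430),interpolation=cv2.INTER_CUBIC);cv2.imwrite('pics/t2.png',a)
cv2.imwrite('pics/s2.png',cv2.resize(s,None,fx=5,fy=5,interpolation=cv2.INTER_CUBIC))
```

```text
(no output)
```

View pics/s2.png

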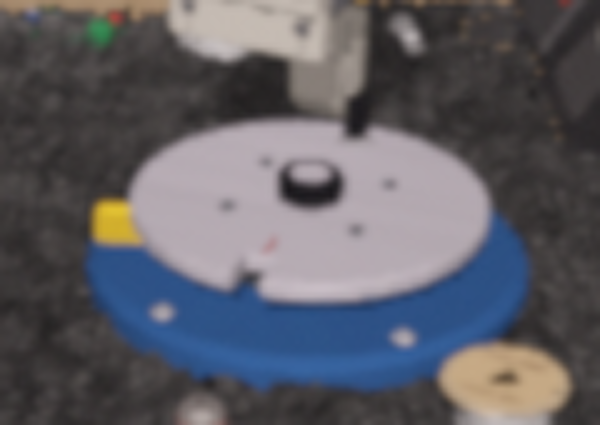

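Emit:
drive_tool:
  steps:
    - [1,3.2,-1.2,0,-0.05]
    - [1,3.2,-1.2,0,-0.05]
    - [1,3.2,-1.2,0,-0.05]
    - [1,3.2,-1.2,0,-0.05]
    - [1,3.2,-1.2,0,-0.05]
    - [1,2.9,-1.8,0,-0.05]
    - [1,2.9,-1.8,0,-0.05]
    - [1,2.9,-1.8,0,-0.05]
    - [1,2.9,-1.8,0,-0.05]
    - [1,2.9,-1.8,0,-0.05]
    - [1,2.4,-2.5,0,-0.05]
    - [1,2.4,-2.5,0,-0.05]
    - [1,2.4,-2.5,0,-0.05]
    - [1,2.4,-2.5,0,-0.05]
    - [1,2.4,-2.5,0,-0.05]
    - [1,1.6,-3.0,0,-0.05]
    - [1,1.6,-3.0,0,-0.05]
    - [1,1.6,-3.0,0,-0.05]
    - [1,1.6,-3.0,0,-0.05]
    - [1,0,0,0,0]

```text
clock: 5.58
position: [0.6043, 0.0629, 0.0526]
ee_rot: [2.065, 2.367, 0.002]
force: [-1.4, 1.3, 0.5]
width: 0.005
gripper_force: 0.6
```

Run:
```python
from h import *
import pickle
t=get_image('top');s=get_image('side');pickle.dump((t,s),open('ts3.pkl','wb'))
c=t['image'][160:262,250:365][:,:,::-1]
s=s['image'][185:265,225:325][:,:,::-1]
a=cv2.resize(c,(400,355),interpolation=cv2.INTER_CUBIC);b=cv2.resize(s,(400,320),interpolation=cv2.INTER_CUBIC)
o=np.zeros((355,800,3),np.uint8);o[:,:400]=a;o[:320,400:]=b
cv2.imwrite('pics/c3.png',o)
```

```text
(no output)
```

View pics/c3.png

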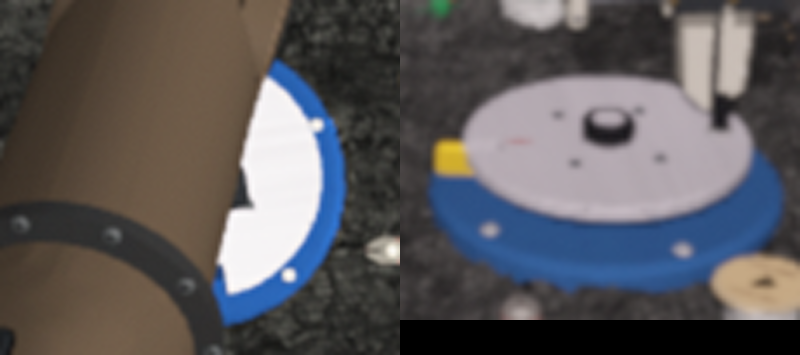

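```bash
cat >> h.py <<'E'
def fproj(d,P):
    M,p,f=cam(d); q=M.T@(np.array(P)-p); t=np.arctan2(np.hypot(q[0],q[1]),q[2]); k=f*t/np.hypot(q[0],q[1]); return d['cx']+k*q[0],d['cy']+k*q[1]
def fhit(d,u,v,z):
    M,p,f=cam(d); a,b=u-d['cx'],v-d['cy']; t=np.hypot(a,b)/f; r=M@np.array([a/np.hypot(a,b)*np.sin(t),b/np.hypot(a,b)*np.sin(t),np.cos(t)]); return p+r*(z-p[2])/r[2]
E
python3 - <<'E'
from h import *
import pickle
d=pickle.load(open('w1.pkl','rb'))[0]
for z,u,v in((.034,267,157),(.034,245,181),(.042,130,241),): print(fhit(d,u,v,z))
d=snap('wrist','w3.png');pickle.dump(d,open('w3.pkl','wb'))
for P in ((.545,.0385,.042),(.475,.0445,.042),(.457,.046,.034)): print(fproj(d,P))
E
```

```text
[0.44832187 0.04979449 0.034     ]
[0.46639661 0.04637019 0.034     ]
[0.53393735 0.00350739 0.042     ]
(np.float64(177.58209008195428), np.float64(277.3548804272535))
(np.float64(79.90084976804974), np.float64(249.70064864221442))
(np.float64(65.09667004606388), np.float64(238.43493604324001))
```

View pics/w3.png

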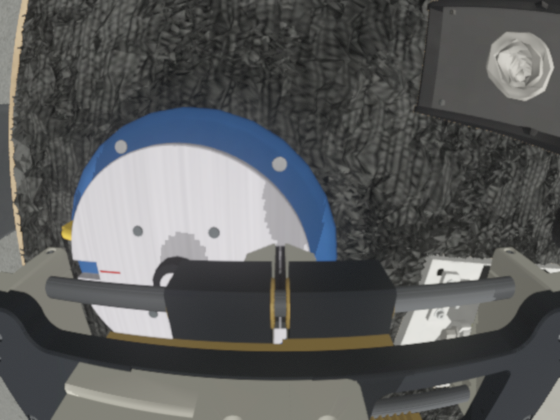

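Run:
```python
from h import *
import pickle
C=np.array([.545,.0385])
d=pickle.load(open('w3.pkl','rb'));w1=pickle.load(open('w1.pkl','rb'))[0]
def an(d,m,z,n):
    ps=cv2.findNonZero(m)[:,0].astype(float); P=np.array([fhit(d,u,v,z)[:2] for u,v in ps])-C
    a=np.degrees(np.arctan2(P[:,1],P[:,0])); r=np.hypot(*P.T)*1e3
    print(n,len(ps),'ang mean',a.mean().round(2),'range',np.percentile(a,[5,95]).round(1),'r',np.percentile(r,[5,95]).round(1),'ctr',np.median(ps,0))
for nm,dd,red,key,not_ in(('w3',d,(95,268,125,278),(55,215,82,245),(72,260,100,276)),('w1',w1,(92,276,120,288),(235,145,278,195),(74,268,94,284))):
    h=cv2.cvtColor(dd['image'],cv2.COLOR_RGB2HSV)
    def box(m,b):
        o=np.zeros_like(m);o[b[1]:b[3],b[0]:b[2]]=m[b[1]:b[3],b[0]:b[2]];return o
    an(dd,box(cv2.inRange(h,(0,60,60),(8,255,255))|cv2.inRange(h,(170,60,60),(180,255,255)),red),.042,nm+' red')
    an(dd,box(cv2.inRange(h,(18,120,90),(35,255,255)),key),.034,nm+' key')
    an(dd,box(cv2.inRange(h,(105,120,40),(125,255,255)),not_),.042,nm+' notch')
```

```text
w3 red 35 ang mean -173.19 range [-174.  -172.4] r [41.3 53.6] ctr [110. 272.]
w3 key 143 ang mean 171.3 range [166.8 174.9] r [83.9 91.1] ctr [ 66. 232.]
w3 notch 153 ang mean -174.9 range [-177.7 -172. ] r [59.2 71.5] ctr [ 88. 267.]
w1 red 57 ang mean -55.68 range [-56.9 -54.4] r [42.9 56.5] ctr [105. 281.]
w1 key 408 ang mean 174.25 range [172.1 176.3] r [79.8 95.9] ctr [255. 168.]
w1 notch 119 ang mean -58.92 range [-61.5 -56.3] r [60.9 72.3] ctr [ 84. 275.]
```

Emit:
drive_tool:
  steps:
    - [1,1.1,-2.3,0,-0.035]
    - [1,1.1,-2.3,0,-0.035]
    - [1,1,-2.3,0,-0.035]
    - [1,1,-2.3,0,-0.035]
    - [1,0.9,-2.3,0,-0.035]
    - [1,0.8,-2.3,0,-0.035]
    - [1,0,0,0,0]
    - [1,0,0,0,0]

```text
clock: 6.4
position: [0.61, 0.0485, 0.0517]
ee_rot: [2.301, 2.138, -0.0]
force: [-0.6, 0.5, -0.8]
width: 0.005
gripper_force: 0.1
```

```bash
cat > m.py <<'E'
from h import *
def meas(f):
    C=np.array([.545,.0385]); d=snap('wrist',f); h=cv2.cvtColor(d['image'],cv2.COLOR_RGB2HSV)
    for n,m,z,rr in(('red',cv2.inRange(h,(0,60,60),(8,255,255))|cv2.inRange(h,(170,60,60),(180,255,255)),.042,(38,60)),('key',cv2.inRange(h,(18,120,90),(35,255,255)),.034,(60,100)),('notch',cv2.inRange(h,(105,120,40),(125,255,255)),.042,(55,77))):
        ps=cv2.findNonZero(m)[:,0].astype(float); P=np.array([fhit(d,u,v,z)[:2] for u,v in ps])-C
        r=np.hypot(*P.T)*1e3; a=np.degrees(np.arctan2(P[:,1],P[:,0]))%360; k=(r>rr[0])&(r<rr[1])&(abs(a-178)<22)
        if k.any(): print(n,k.sum(),a[k].mean().round(2),np.percentile(a[k],[5,95]).round(1),np.percentile(r[k],[5,95]).round(1),np.median(ps[k],0))
E
python3 -c "
from m import *
meas('w4.png')"
```

```text
red 33 172.83 [172.1 173.6] [42.3 54.8] [105. 268.]
key 134 172.97 [168.8 175. ] [65.8 85.7] [ 76. 259.]
notch 50 173.24 [172.2 174.3] [59.7 70.8] [ 85. 266.]
```

View pics/w4.png

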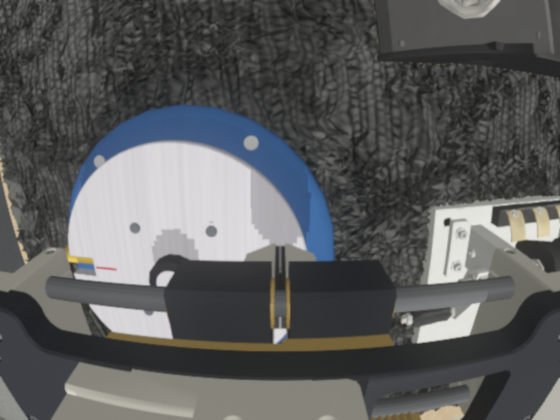

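Emit:
drive_tool:
  steps:
    - [1,0,8,0,0]
    - [1,0,0,15,0]
    - [1,0,0,15,0]
    - [1,0,0,15,0]
    - [1,-20,-12,0,0]
    - [1,-20,-12,0,0]
    - [1,-20,-12,0,0]
    - [1,-20,-12,0,0]
    - [1,-20,-12,0,0]
    - [1,-20,-12,0,0]
    - [1,-20,-12,0,0]
    - [1,0,0,0,0]
    - [1,0,0,0,0]

```text
clock: 7.53
position: [0.4693, -0.0271, 0.097]
ee_rot: [-2.302, -2.137, -0.001]
force: [0.2, 0.0, 0.3]
width: 0.004
gripper_force: 0.0
```

```bash
python3 -c "
from m import *
meas('w5.png')
i=cv2.imread('pics/w5.png');cv2.imwrite('pics/w5c.png',i[:420])"
```

```text
red 44 173.15 [172.3 173.9] [42.5 55.3] [313.  121.5]
key 475 173.5 [171.1 175.8] [63.  91.9] [269. 120.]
notch 37 174.09 [168.9 177.7] [67.7 76.2] [277. 127.]
```

View pics/w5.png

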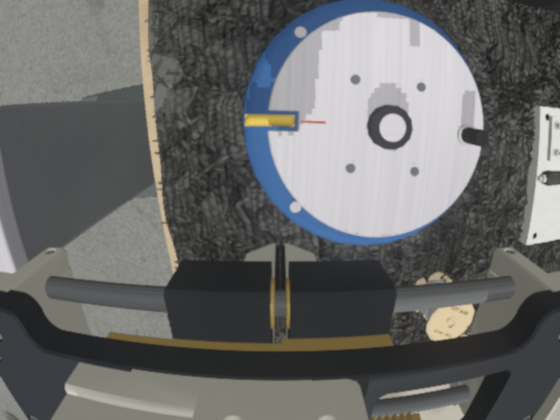

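```bash
python3 -c "
from h import *
d=get_image('wrist');print(fhit(d,393,127,.054),fhit(d,389,127,.042))"
```

```text
[0.54777054 0.04010562 0.054     ] [0.54914865 0.03928381 0.042     ]
```

Emit:
drive_tool:
  steps:
    - [1,15,13,0,0]
    - [1,15,13,0,0]
    - [1,15,13,0,0]
    - [1,15,13,0,0]
    - [1,15,13,0,0]
    - [1,0,0,-10,0]
    - [1,0,0,-10,0]
    - [1,0,0,-10,0]
    - [1,0,0,-5,0]
    - [1,0,0,0,0]
    - [1,0,0,0,0]

```text
clock: 8.55
position: [0.5443, 0.0373, 0.0614]
ee_rot: [-2.302, -2.137, 0.001]
force: [-0.1, -0.7, 0.2]
width: 0.005
gripper_force: 0.0
```

Emit:
drive_tool:
  steps:
    - [1,1,1,-3,0]
    - [1,0,0,-2,0]
    - [1,0,0,-2,0]
    - [1,0,0,-1,0]
    - [1,0,0,-1,0]
    - [1,0,0,-1,0]
    - [1,0,0,-1,0]
    - [1,0,0,-1,0]
    - [1,0,0,0,0]
    - [1,0,0,0,0]

```text
clock: 9.38
position: [0.5461, 0.039, 0.0499]
ee_rot: [2.301, 2.139, 0.001]
force: [0.6, -0.1, 3.0]
width: 0.005
gripper_force: 1.4
```

Low force at about 4 mm down: it is dropping freely. Continue.

Emit:
drive_tool:
  steps:
    - [1,0,0,-1,0]
    - [1,0,0,-1,0]
    - [1,0,0,-1,0]
    - [1,0,0,-1,0]
    - [1,0,0,-1,0]
    - [1,0,0,0,0]
    - [1,0,0,0,0]
    - [1,0,0,0,0]

```text
clock: 10.05
position: [0.5462, 0.039, 0.0461]
ee_rot: [-2.301, -2.138, -0.002]
force: [-5.4, 0.1, 22.2]
width: 0.002
gripper_force: 11.5
```

Emit:
drive_tool:
  steps:
    - [1,0,0,3,0]
    - [1,0,0,10,0]
    - [1,0,0,20,0]
    - [1,0,0,20,0]
    - [1,-15,-13,0,0]
    - [1,-15,-13,0,0]
    - [1,-15,-13,0,0]
    - [1,-15,-13,0,0]
    - [1,-15,-13,0,0]
    - [1,0,0,0,0]
    - [1,0,0,0,0]

```text
clock: 10.97
position: [0.4703, -0.0266, 0.0981]
ee_rot: [-2.303, -2.137, -0.001]
force: [-0.1, -0.6, -0.7]
width: 0.002
gripper_force: 0.0
```

```bash
python3 -c "
from m import *
meas('w6.png')
a=cv2.imread('pics/w6.png')[:250,200:540];s=get_image('side')['image'][180:265,215:335][:,:,::-1]
o=np.zeros((350,800,3),np.uint8);o[:250,:340]=a;o[:319,345:795]=cv2.resize(s,(450,319),interpolation=cv2.INTER_CUBIC);cv2.imwrite('pics/c6.png',o)"
```

```text
red 37 172.78 [172.2 173.4] [43.7 55.7] [309. 122.]
key 493 173.62 [171.2 175.9] [63.1 92.2] [268. 121.]
notch 17 170.71 [169.  177.1] [68.9 76.5] [274. 113.]
```

View pics/c6.png

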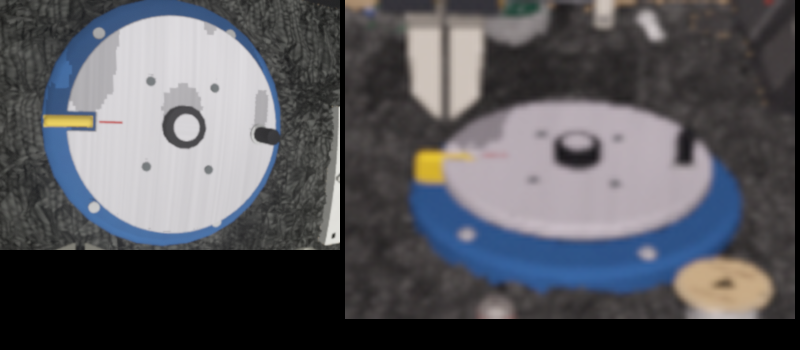

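Emit:
drive_tool:
  steps:
    - [1,0,0,30,0]
    - [1,0,0,30,0]
    - [1,0,0,30,0]
    - [1,0,0,0,0]
    - [1,0,0,0,0]

```text
clock: 11.48
position: [0.4727, -0.0252, 0.1892]
ee_rot: [2.298, 2.14, 0.005]
force: [-0.4, 0.0, -0.4]
width: 0.007
gripper_force: 0.0
```

```bash
python3 -c "
from cell import arm
print(arm.sign_off())"
```

```text
the job is handed in; nothing more can be done
None
```

The stand is locked: I turned the plate until the notch stood over the key, pressed it down to its stop, and took the hand away. The last pictures show it seated with the key in the notch. The job was handed in at about 11.5 s; no verdict came back.

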